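Pop open the sample hatch of the wide-hatch reader

TASK

Two readers stand on the clean bench; with a fingertip, press the ribbed pad of the wide hatch down once, gently but fully, so that its push-push catch lets go, then take the hand clear so the hatch can pop up and swing fully open by itself. Press it only once (a second press latches it shut again), and stay clear for about three seconds to see that it stands open. Do not open or press the narrow hatch, and do not move or pick up the flask, bottle, jar or dish.

Things in the scene. Friction and masses are not known exactly. Their poses are not given: they have to be found in the camera images.
- wide: Reader with the wide hatch: white box 160 mm deep, 130 mm wide, 60 mm high, fixed to the bench, black display and three round keys on its front, with a plain grey hatch with a ribbed black pad in its top, 100 mm front to back and 90 mm wide, whose top stands 12 mm above the box (72 mm above the bench). Origin: centre of the underside; its -x axis points to its front, z up.
- wide_pad (a point): Ribbed press pad on the wide hatch: a raised black block, 22 mm front to back, 36 mm wide, 4.5 mm above the hatch top. This point: middle of its top face (76.5 mm above the bench when shut), 16 mm behind the hatch's front edge, 84 mm in front of the hinge. Moves with the hatch. From shut, pressing it straight down about 4.5 mm trips the catch and 6.3 mm meets the hard stop; it takes about 1 to 3 N, more only against the stop.
- wide_edge (a point): Middle of the top front edge of the wide hatch, 72 mm above the bench when shut. Moves with the hatch. After a press, on release, a spring swings the hatch open by itself in about 2 s, gently pushing (1 to 2 N) whatever is still above it; it then stays open unless pushed down.
- wide_hinge (a point): Middle of the hinge line of the wide hatch, 60 mm above the bench; does not move. The hatch's front edge is 100 mm from it and swings up towards it, up to about 165 mm above the bench when open.
- wide_hatch (a joint): Opening angle of the hatch on the reader with the wide hatch, rad: 0 shut and latched, negative while it is being pressed in (hard stop at -0.075), about 1.45 fully open. Its hinge is along the edge farthest from the reader's front; the front edge rises.
- wide_catch (a joint): Hidden push-push catch under the front of the wide hatch: a cam that steps sideways, m. 0 latched as found; about 0.006 while pressed in; 0.009 to 0.011 once the hatch has popped after one press; above 0.013 if the hatch is pressed down a second time, which latches it shut again for good.
- narrow: Reader with the narrow hatch, otherwise the same, to be left alone: white box 160 mm deep, 130 mm wide, 60 mm high, fixed to the bench, black display and three round keys on its front, with a plain grey hatch with a ribbed black pad in its top, 100 mm front to back and 45 mm wide, whose top stands 12 mm above the box (72 mm above the bench). Origin: centre of the underside; its -x axis points to its front, z up.
- narrow_hatch (a joint): Opening angle of the hatch on the reader with the narrow hatch, rad: 0 shut and latched, negative while it is being pressed in (hard stop at -0.075), about 1.45 fully open. Its hinge is along the edge farthest from the reader's front; the front edge rises.
- narrow_catch (a joint): Hidden push-push catch under the front of the narrow hatch: a cam that steps sideways, m. 0 latched as found; about 0.006 while pressed in; 0.009 to 0.011 once the hatch has popped after one press; above 0.013 if the hatch is pressed down a second time, which latches it shut again for good.
- flask: Loose conical glass flask with a foil cap, 76 mm across the foot, 136 mm high; origin at the centre of its underside. Leave alone.
- spray: Loose green bottle with white cap, 52 mm across, 130 mm high; origin at the centre of its underside. Leave alone.
- jar: Loose glass jar with white lid, 68 mm across, 100 mm high; origin at the centre of its underside. Leave alone.
- dish: Loose open glass dish, 88 mm across, 15 mm high; origin at the centre of its underside. Leave alone.

How it is judged:
By the outcome, as a careful person would: the job done as asked, in the order asked, and still so for the second after the job is handed in, with the robot touching nothing.
It also fails if it takes over 38 s, if anything falls off the work surface, if the arm or the gripper's body presses on something with over 40 N, if the wrist force passes 120 N, or if a joint passes its speed limit or range.

ROBOT

A 7-joint arm with a two-finger parallel gripper is mounted at the origin on the work surface. World frame = base frame: x ahead of the robot, y to its left, z up, the work surface at z = 0. Lengths are in m, angles in rad, forces in N, time in s.
With the tool pointing down it reaches from about 0.425 to 0.925 m from the base axis. Payload 6.8 kg.
Tool frame: the origin (TCP) lies between the finger pads; the fingertips stand bot.finger_overhang ahead of it and the grasp point (between the pads) lies 3 mm ahead of it (bot.finger_overhang is the distance from the TCP to the fingertips, in m); z points along the fingers, y is the direction in which the jaws open and shut (so a half turn about z gives the same grasp; the last joint's range is limited). The gripper opens to 88 mm and grips with 3 to 60 N. Pads are 20 mm wide; open, the fingers measure 115 mm over their backs; the gripper's body (75 mm by 178 mm) begins 61 mm behind the grasp point.
Start: joints at [-1.283, 0.477, 0.022, 1.555, -0.011, 1.109, -0.083], TCP at [0.26, 0.623, 0.245] pointing down, gripper open.
Joint ranges: [-2.96, 2.96], [-0.34, 2.1], [-1.41, 1.46], [0.24, 2.44], [-1.37, 4.51], [0.17, 1.92], [-2.96, 2.96]. Speed limits (rad/s): [2.39, 2.39, 3.14, 3.14, 3.14, 3.14, 3.14].

INTERFACE

Orientations are given as a rotation vector (axis times angle).
In Python, from rig import bot gives the robot as it stands.
- The arm moves only by the tool jog_arm, never from a script. Its argument "increments" is a list that holds one entry, the list of rows, each a list of 5 numbers: the shift along the world's x, y, z in mm, then the turn about the world's z in degrees, then the opening, from 0 (shut) to 1 (fully open). In form: [[[x, y, z, roll, grip], ...]]. A call has 1 to 12 rows; each row shifts and turns the commanded pose from where the row before left it; what a row does not reach is not made up. A row lasts 1/12 s, in which the tool goes at most 41.7 mm and 7.16 degrees, less where a joint would pass 70% of its speed; a pose out of reach is approached as far as the arm can. A call is refused whole if a number of a shift passes 41.7 or a number of a turn 7.16, either way. A call with a gripper value outside its range is refused whole. The fingers move at their own pace and stop on an object; "grip_force" is the grip in N (left out, the last holds). Time passes only in rows, so rows that do not move let the fingers close. It gives the time, the measured TCP pose, the force and the opening at its end, in the units of the state.
- bot.state(): the state, without advancing time (a new reading comes with each control period).
- bot.snapshot(name): name is "side" or "top"; returns (picture, depth): 400x640x3 uint8, red, green, blue; 400x640 float32, m along the optical axis (not along the pixel's ray), 0 where there is no reading.
- bot.get_calibration(name): a dict with "fx", "fy", "cx", "cy" (pixels), "dist" ([k1, k2, p1, p2, k3] as OpenCV has them; the pictures are not rectified), "R" (3x3) and "t" (3): a world point X has camera coordinates R X + t. Camera axes: x right, y down, z forward; pixel columns grow to the right and rows downward; lengths in m; the calibration is good to about 2 mm. A picture is of the moment at which its call begins. get_calibration takes no time and is no camera call.
- bot.hand_in(): hands the job in, once; it reports no verdict.
The state is a dict: "t": time; "joint_positions": joint angles; "qd": joint speeds; "joint_torque": joint torques, N m; "ee_pos": TCP position; "orientation": TCP orientation; "force": force on the tool from outside, world axes, zero at the start; "ft_torque": the same for the moment, N m; "width": opening from 0.0 (shut) to 1.0 (fully open).
Only numpy, scipy, OpenCV 4.12 (cv2) and the standard library are available. Lean on these libraries where they do the work, as an engineer would, in place of code of your own. Each camera call takes 0.05 s, during which the arm holds its last target. There are 200 camera calls.

## Working session

There is one attempt and no reset: what is moved stays moved. The work goes in short steps, Python scripts to look and compute and a tool call to move; the robot and the scene stay as the last step left them, time stands still between calls to the robot, and variables do not carry over. Pictures are saved under pics/ and viewed, about 8 in all and at most 12, crops included, and the job is handed in when it is done.

Besides the shell and the picture viewer there is one more tool, called after "Emit:" as name([rows], argument=value, ...), one row to a line, values as JSON. jog_arm: Moves the arm, as the interface text tells. Its arguments: {"type":"object","properties":{"increments":{"type":"array","items":{"type":"array","items":{"type":"array","items":{"type":"number"}}}},"grip_force":{"type":"number"}},"required":["increments"]}

```bash
mkdir -p pics
cat > h.py <<'E'
import numpy as np,cv2
from rig import bot
def snap(n,f):
    p,d=bot.snapshot(n); cv2.imwrite(f'pics/{f}.png',p[:,:,::-1]); np.save(f'pics/{f}.npy',d); return p,d
def world(n,u,v,z=None,d=None):
    c=bot.get_calibration(n);K=np.array([[c['fx'],0,c['cx']],[0,c['fy'],c['cy']],[0,0,1]])
    q=cv2.undistortPoints(np.array([[[u,v]]],float),K,np.array(c['dist']))[0,0]
    R=np.array(c['R']);t=np.array(c['t']);r=R.T@[q[0],q[1],1];o=-R.T@t
    return o+r*(d if d is not None else (z-o[2])/r[2])
E
python3 - <<'E'
from h import *
snap('top','top0');snap('side','side0');print(bot.finger_overhang,bot.state())
E
```

```text
0.022 {'t': 0.1, 'joint_positions': array([-1.28308531,  0.47773838,  0.02235896,  1.55630996, -0.01148774,
        1.10926387, -0.08313604]), 'qd': array([-0.00085665, -0.00232255,  0.00124194, -0.00299249,  0.00066561,
       -0.00393884,  0.00040186]), 'joint_torque': array([ 5.31481419e-03, -5.84088671e+01,  1.54054105e+00, -2.73316222e+01,
       -5.41190011e-02,  1.30996469e-02,  2.90387175e-05]), 'ee_pos': array([0.26008424, 0.62236132, 0.24378317]), 'orientation': array([-6.17690060e-01, -3.08008494e+00,  2.48304589e-03]), 'force': array([ 0.28184993, -0.46140929, -0.51969109]), 'ft_torque': array([-0.00480074,  0.01819551,  0.00178473]), 'width': 1.0004183696619071}
```

View pics/top0.png

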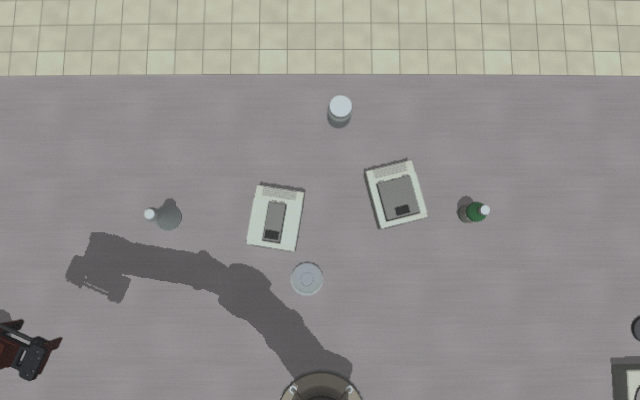

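View pics/side0.png

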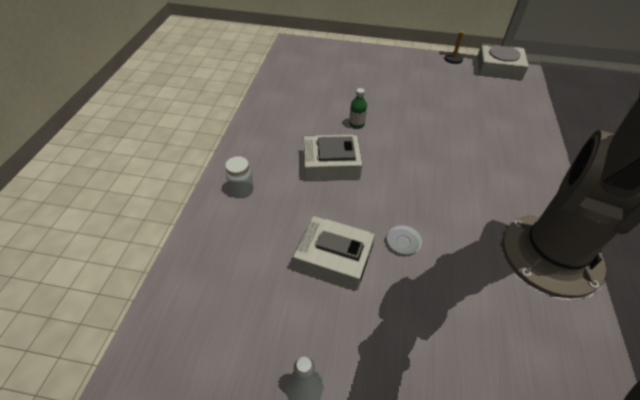

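The top view shows the wide hatch at about (397,198), with its pad near (402,211). The narrow reader is at (275,217), the dish at (307,279) and the bottle at (475,212). I'll enlarge the wide reader.

Run:
```python
from h import *
p=cv2.imread('pics/top0.png');cv2.imwrite('pics/crop.png',cv2.resize(p[150:240,350:440],None,fx=6.5,fy=6.5,interpolation=cv2.INTER_CUBIC))
```

```text
(no output)
```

View pics/crop.png

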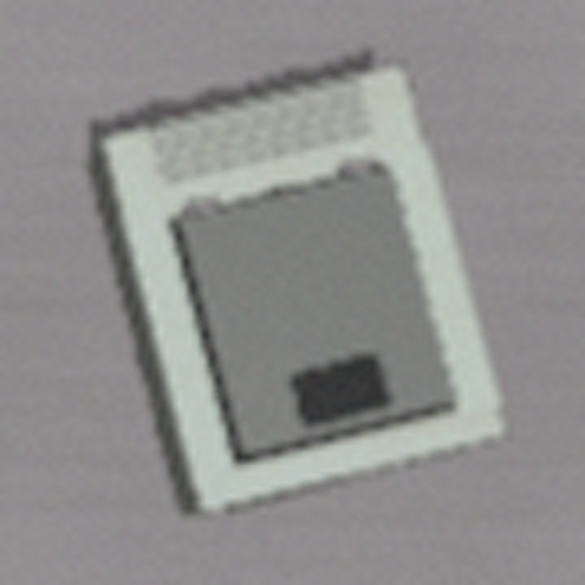

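The crop shows the pad centre at about (341,389). The hatch corners are at (240,460), (455,405), (175,217) and (392,168).

Run:
```python
from h import *
d=np.load('pics/top0.npy')
def W(x,y,z):
    u=350+(x+.5)/6.5-.5;v=150+(y+.5)/6.5-.5
    return world('top',u,v,z=z),world('top',u,v,d=float(d[round(v),round(u)]))
P=W(341,389,.0765);print('pad',*P)
h=[W(*c,.072)[0] for c in[(240,460),(455,405),(175,217),(392,168)]];print(np.round(h,4))
n=lambda a,b:np.linalg.norm(a-b);print(n(h[0],h[1]),n(h[2],h[3]),n(h[0],h[2]),n(h[1],h[3]))
ax=(h[2]+h[3]-h[0]-h[1])/2;a=np.arctan2(ax[1],ax[0]);f=(h[0]+h[1])/2
print('yaw deg',np.degrees(a),'front',f,'pad pred',f+.016*ax/np.linalg.norm(ax))
b=[W(*c,.06)[0] for c in[(205,512),(500,430),(105,140),(405,70)]];bc=np.mean(b,0)
print('box',bc, n(b[0],b[1]),n(b[0],b[2]))
# dense check: pad from side cam
s=bot.state();print(cv2.Rodrigues(s['orientation'])[0].round(3))
c=bot.get_calibration('side');uv=cv2.projectPoints(P[0][None],cv2.Rodrigues(np.array(c['R']))[0],np.array(c['t']),np.array([[c['fx'],0,c['cx']],[0,c['fy'],c['cy']],[0,0,1]]),np.array(c['dist']))[0];print('side px',uv)
p=cv2.imread('pics/side0.png');cv2.imwrite('pics/crop2.png',cv2.resize(p[125:185,295:370],None,fx=8,fy=8,interpolation=cv2.INTER_CUBIC))
```

```text
pad [ 0.54599162 -0.21293303  0.0765    ] [ 0.54605075 -0.21308236  0.07579603]
[[ 0.5179 -0.1725  0.072 ]
 [ 0.5398 -0.2598  0.072 ]
 [ 0.6166 -0.1482  0.072 ]
 [ 0.6366 -0.2371  0.072 ]]
0.0900420024770121 0.09110497874951505 0.10167640335636287 0.09943683749351365
yaw deg 13.504094567586675 front [ 0.52881285 -0.21613536  0.072     ] pad pred [ 0.54437051 -0.21239912  0.072     ]
box [ 0.58952132 -0.20228068  0.06      ] 0.1254726746008816 0.15768328203110907
[[-0.923  0.386 -0.   ]
 [ 0.386  0.923 -0.002]
 [-0.    -0.002 -1.   ]]
side px [[[347.59236001 144.4780709 ]]]
```

View pics/crop2.png

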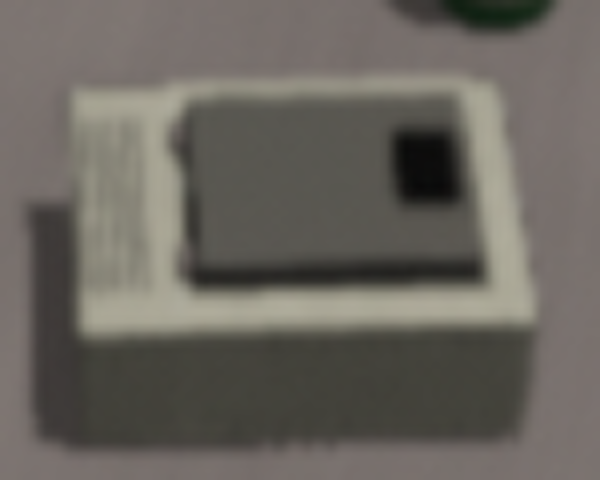

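The side view agrees with the top-view pad to within 1 px, at (347.9,145.4) against a predicted (347.6,144.5). I take the pad as (0.5455, -0.2127, 0.0765) with yaw 13.5°. Next I travel high with the gripper shut and turn +36°, so the jaw axis lies along the pad's width.

Emit:
jog_arm([
  [[20,-34,0,3,0],[20,-34,0,3,0],[20,-34,0,3,0],[20,-34,0,3,0],[20,-34,0,3,0],[20,-34,0,3,0],[20,-34,0,3,0],[20,-34,0,3,0],[20,-34,0,3,0],[20,-34,0,3,0],[20,-34,0,3,0],[20,-34,0,3,0]],
], grip_force=10)

```text
t: 1.1
ee_pos: [0.5007, 0.2129, 0.2445]
orientation: [0.369, -3.12, 0.0]
force: [1.1, 0.5, 0.6]
width: 0.127
```

Emit:
jog_arm([
  [[4,-35,0,0,0],[4,-35,0,0,0],[4,-35,0,0,0],[4,-35,0,0,0],[4,-35,0,0,0],[4,-35,0,0,0],[4,-35,0,0,0],[4,-35,0,0,0],[4,-35,0,0,0],[4,-35,0,0,0],[4,-35,0,0,0],[0,0,0,0,0]],
])

```text
t: 2.1
ee_pos: [0.5432, -0.1784, 0.2447]
orientation: [0.349, -3.122, 0.006]
force: [-0.5, -0.3, -0.3]
width: 0.008
```

Emit:
jog_arm([
  [[2,-34,0,0.7,0],[0,0,-30,0,0],[0,0,-30,0,0],[0,0,-30,0,0],[0,0,-25,0,0],[0,0,-12,0,0],[0,0,-4,0,0],[0,0,0,0,0],[0,0,0,0,0]],
])

```text
t: 2.85
ee_pos: [0.547, -0.2044, 0.1148]
orientation: [-0.383, 3.117, -0.001]
force: [1.2, -0.2, 1.2]
width: 0.007
```

Run:
```python
from h import *
p,_=snap('side','s1');q,_=snap('top','t1');s=bot.state();print(s['ee_pos'],s['force'],s['width'])
a=cv2.resize(p[100:180,300:380],(480,480),interpolation=2)
b=cv2.resize(q[160:240,360:440],(480,480)[:2],interpolation=2)
cv2.imwrite('pics/c1.png',cv2.resize(np.hstack([a,b]),(800,400))[:,:,::-1])
```

```text
[ 0.5473563  -0.20451272  0.11527781] [ 0.39349952 -0.94298343 -0.44772686] 0.005911593699813563
```

View pics/c1.png

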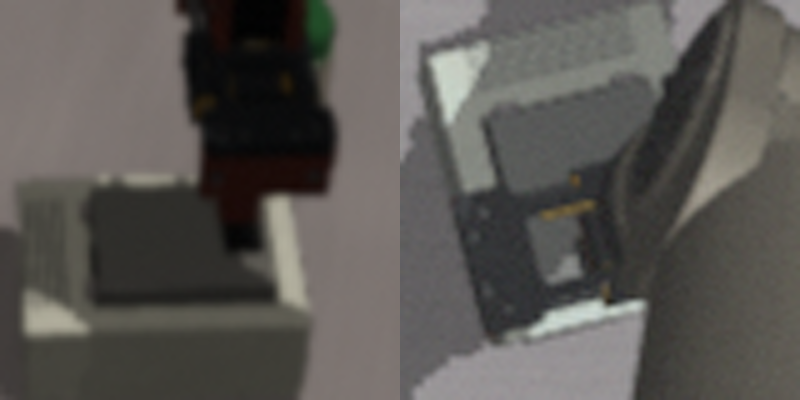

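The fingertip is above the hatch front, but the TCP is 8 mm short in y because that shift was not fully reached. I'll correct it and descend to just above the pad.

Emit:
jog_arm([
  [[-1,-4,0,0,0],[-1,-4,0,0,0],[0,0,-5,0,0],[0,0,-5,0,0],[0,0,-2,0,0],[0,0,0,0,0],[0,0,0,0,0]],
])

```text
t: 3.53
ee_pos: [0.544, -0.2119, 0.1013]
orientation: [0.384, -3.117, -0.001]
force: [-1.2, 1.0, -0.4]
width: 0.007
```

Run:
```python
from h import *
p,_=snap('side','s2');s=bot.state();print(s['ee_pos'],s['force'],s['width'])
cv2.imwrite('pics/c2.png',cv2.resize(p[110:180,310:380],(560,560),interpolation=2)[:,:,::-1])
```

```text
[ 0.54421431 -0.21202077  0.10147289] [-0.5067488   0.63209948  0.65109856] 0.006715797126341385
```

View pics/c2.png

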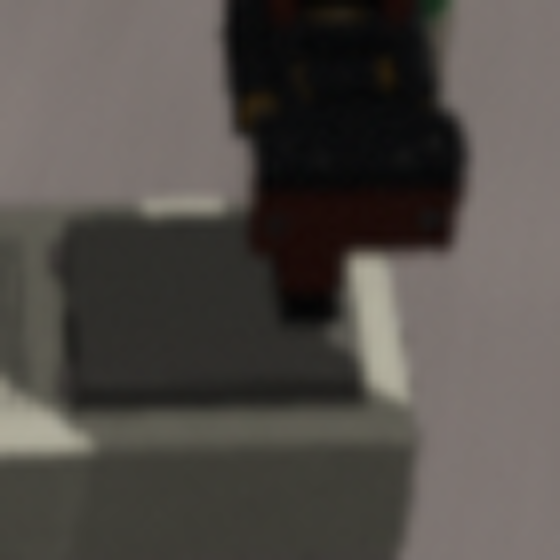

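The fingertip covers the pad at crop (305,310), about 3 mm above it. Now the slow press.

Emit:
jog_arm([
  [[1,0,-1,0,0],[0,0,-1,0,0],[0,0,-1,0,0],[0,0,-1,0,0],[0,0,-1,0,0],[0,0,-1,0,0],[0,0,-1,0,0],[0,0,-1,0,0],[0,0,0,0,0],[0,0,0,0,0]],
])

```text
t: 4.42
ee_pos: [0.5451, -0.2123, 0.0935]
orientation: [0.383, -3.118, -0.0]
force: [-0.6, 0.0, 3.1]
width: 0.002
```

Emit:
jog_arm([
  [[0,0,-0.5,0,0],[0,0,-0.5,0,0],[0,0,0,0,0],[0,0,0,0,0]],
])

```text
t: 4.75
ee_pos: [0.5452, -0.2123, 0.0929]
orientation: [-0.383, 3.118, -0.0]
force: [-2.4, -0.2, 5.1]
width: 0.006
```

Emit:
jog_arm([
  [[0,0,-0.5,0,0],[0,0,-0.5,0,0],[0,0,0,0,0],[0,0,0,0,0]],
])

```text
t: 5.08
ee_pos: [0.5452, -0.2123, 0.0923]
orientation: [-0.383, 3.118, 0.0]
force: [-4.9, 0.7, 8.3]
width: 0.005
```

The force is climbing to 8 N, so the pad is at the hard stop. I'll release straight up, then pull back toward the robot and clear of the hatch's swing.

Emit:
jog_arm([
  [[0,0,15,0,0],[0,0,30,0,0],[-5,0,35,0,0],[-10,0,35,0,0],[-15,0,35,0,0],[-15,0,30,0,0],[-10,15,20,0,0],[0,30,0,0,0],[0,30,0,0,0],[0,30,0,0,0],[0,30,0,0,0],[0,30,0,0,0]],
])

```text
t: 6.08
ee_pos: [0.4904, -0.0454, 0.2919]
orientation: [-0.384, 3.117, 0.0]
force: [0.9, 0.1, 0.1]
width: 0.008
```

Emit:
jog_arm([
  [[0,30,0,0,0],[0,30,0,0,0],[0,30,0,0,0],[0,30,0,0,0],[0,30,0,0,0],[0,0,0,0,0],[0,0,0,0,0],[0,0,0,0,0],[0,0,0,0,0],[0,0,0,0,0],[0,0,0,0,0],[0,0,0,0,0]],
])

```text
t: 7.08
ee_pos: [0.4903, 0.1021, 0.2917]
orientation: [-0.381, 3.118, -0.0]
force: [0.3, 0.3, 0.3]
width: 0.007
```

Emit:
jog_arm([
  [[0,0,0,0,0],[0,0,0,0,0],[0,0,0,0,0],[0,0,0,0,0],[0,0,0,0,0],[0,0,0,0,0],[0,0,0,0,0],[0,0,0,0,0],[0,0,0,0,0],[0,0,0,0,0],[0,0,0,0,0],[0,0,0,0,0]],
])

```text
t: 8.08
ee_pos: [0.4903, 0.1028, 0.2917]
orientation: [-0.383, 3.118, 0.0]
force: [-0.2, -0.8, -1.1]
width: 0.004
```

Emit:
jog_arm([
  [[0,0,0,0,0],[0,0,0,0,0],[0,0,0,0,0],[0,0,0,0,0],[0,0,0,0,0],[0,0,0,0,0],[0,0,0,0,0],[0,0,0,0,0],[0,0,0,0,0],[0,0,0,0,0],[0,0,0,0,0],[0,0,0,0,0]],
])

```text
t: 9.08
ee_pos: [0.4902, 0.1028, 0.2917]
orientation: [0.383, -3.118, 0.0]
force: [-0.1, 0.5, 0.1]
width: 0.002
```

Run:
```python
from h import *
p,_=snap('side','s3');q,_=snap('top','t3');s=bot.state();print(s['t'],s['ee_pos'],s['force'])
cv2.imwrite('pics/c3.png',np.hstack([cv2.resize(p[60:310,200:450],(400,400),interpolation=2),cv2.resize(q[80:320,200:440],(400,400),interpolation=2)])[:,:,::-1])
```

```text
9.1833 [0.49024786 0.10281917 0.29166021] [ 0.15657575 -0.13666378 -0.34588005]
```

View pics/c3.png

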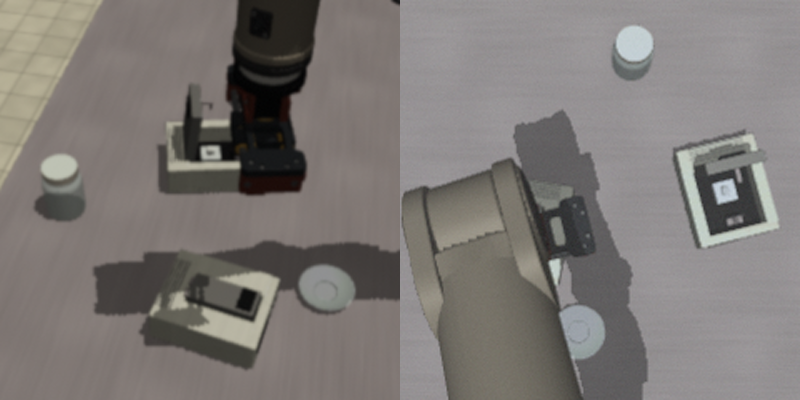

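The wide hatch stands open: upright at (192,120) in the side half, with its well exposed at (728,190) in the top half. The narrow hatch is shut, and the jar and dish haven't moved. The hand is clear, and 4 s have passed since release.

```bash
python3 -c "
from rig import bot
print(bot.hand_in())"
```

```text
the job is handed in; nothing more can be done
None
```

The wide hatch is open. I pressed its ribbed pad once with the closed fingertips, then took the hand up and away.

- **Press:** it was a single downward move until the force rose to about 8 N. That was above the 1–3 N the pad takes, which I read as the hard stop.
- **Last check:** about 4 s after release, both camera views showed the wide hatch standing fully open. The narrow hatch was shut, the jar and dish had not moved, and the force reading was near zero. I handed in at 9.2 s of the 38 s allowed.
- **Not checked:** the flask and bottle were outside or hidden in the last crops. The hand passed well above the flask and did not come near the bottle.
- **Disagreement:** one approach row stopped about 8 mm short in y. I saw this before touching anything and corrected it before pressing.

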